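# Fill the bottle carrier and hold it up level

### The arm

A 7-joint arm with a two-finger parallel gripper is mounted at the origin on a cart in front of the work surface, level with it; the furniture and walls round the work are solid. World frame = base frame: x ahead of the robot, y to its left, z up, the work surface at z = 0. Lengths are in m, angles in rad, forces in N, time in s.
With the tool pointing down it reaches from about 0.4 to 0.85 m from the base axis. Payload 4.5 kg.
Tool frame: the origin (TCP) lies between the finger pads; the fingertips stand 8 mm ahead of it and the grasp point (between the pads) lies 11 mm behind it; z points along the fingers, y is the direction in which the jaws open and shut (so a half turn about z gives the same grasp; the last joint's range is limited). The gripper opens to 85 mm and grips with 20 to 120 N. Pads are 22 mm wide; open, the fingers measure 114 mm over their backs; the gripper's body (76 mm by 85 mm) begins 54 mm behind the grasp point. The pads swing forward as they close: fully open they stand 13 mm farther back than shut.
Start: joints at [-1.091, 0.689, -0.195, 1.565, 0.157, 0.902, -0.215], TCP at [0.269, 0.564, 0.239] pointing down, gripper open.
Joint ranges: [-3.01, 3.01], [-0.46, 2.08], [-1.47, 1.51], [0.13, 2.56], [-1, 4.14], [0.04, 2.09], [-2.66, 2.66]. Speed limits (rad/s): [2.57, 2.57, 3.14, 3.14, 3.14, 3.14, 3.14].

### API

Orientations are given as a rotation vector (axis times angle).
In Python, from bench import observe, get_image, close_job gives the robot as it stands.
- The arm moves only by the shell command python3 -m crank 'ROWS' [FORCE]. ROWS is JSON, one flat list of numbers, 7 for each row, row after row: the closure, from -1 (fully open) to 1 (shut), then the shift along the tool's x, y, z in m, then the turn, a rotation vector about the tool's x, y, z in rad. A call has 1 to 8 rows; each row shifts and turns the commanded pose from where the row before left it, along the tool's axes as they then stand; what a row does not reach is not made up. A row lasts 1/10 s, in which the tool goes at most 50 mm and 8.59 degrees, less where a joint would pass 70% of its speed; a pose out of reach is approached as far as the arm can. A call with a gripper value outside its range is refused whole. The fingers move at their own pace and stop on an object; FORCE is the grip in N (left out, the last holds). Time passes only in rows, so rows that do not move let the fingers close. It gives the time, the measured TCP pose, the force and the opening at its end, in the units of the state.
- observe(): the state, without advancing time (a new reading comes with each control period).
- get_image(name): name is "side" or "top" or "wrist"; returns a dict with "img" (480x640x3 uint8, red, green, blue), "fx", "fy", "cx", "cy" (pixels), "dist_coeffs" ([k1, k2, p1, p2, k3] as OpenCV has them; the pictures are not rectified), "R" (3x3) and "t" (3): a world point X has camera coordinates R X + t; the wrist camera has in their place "tool_from_camera" (4x4, takes a point from camera to tool coordinates, whose origin is the TCP and whose axes are the flange's). Camera axes: x right, y down, z forward; pixel columns grow to the right and rows downward; lengths in m; the calibration is good to about 2 mm. A picture is of the moment at which its call begins: read the wrist's pose just before it. There is no depth.
- close_job(): hands the job in, once; it reports no verdict.
The state is a dict: "clock": time; "q": joint angles; "joint_vel": joint speeds; "joint_torque": joint torques, N m; "ee_pos": TCP position; "tcp_rot": TCP orientation; "ft_force": force on the tool from outside, world axes, zero at the start; "ft_torque": the same for the moment, N m; "grip_width": opening from 0.0 (shut) to 1.0 (fully open).
Only numpy, scipy, OpenCV 4.12 (cv2) and the standard library are available. Lean on these libraries where they do the work, as an engineer would, in place of code of your own. Each camera call takes 0.05 s, during which the arm holds its last target.

### The job

Two of the four like reagent bottles stand on the bench: put each upright into an empty pocket of the white carrier, one to a pocket, and let go of it. Then take the full carrier by the middle of its bar handle, lift it about 12 cm straight up off the bench and finish while still holding it there, level and still, with all four bottles in their pockets. Do not knock over any bottle or disturb the other glassware and bottles on the bench.

Things in the scene. Friction and masses are not known exactly. Their poses are not given: they have to be found in the camera images.
- bottle_a_mid (a point): Screw-capped round reagent bottle, 79 mm tall: straight body 47 mm in diameter up to 49 mm, round shoulder, cap 30 mm in diameter from 64 mm to the top; about 80 g (hidden, 60 to 100 g), one of four alike. This point is its centre, half-way up (39.5 mm above its underside), z up. Starts upright on the bench, outside the carrier.
- bottle_b_mid (a point): Screw-capped round reagent bottle, 79 mm tall: straight body 47 mm in diameter up to 49 mm, round shoulder, cap 30 mm in diameter from 64 mm to the top; about 80 g (hidden, 60 to 100 g), one of four alike. This point is its centre, half-way up (39.5 mm above its underside), z up. Starts upright on the bench, outside the carrier.
- bottle_c_mid (a point): Screw-capped round reagent bottle, 79 mm tall: straight body 47 mm in diameter up to 49 mm, round shoulder, cap 30 mm in diameter from 64 mm to the top; about 80 g (hidden, 60 to 100 g), one of four alike. This point is its centre, half-way up (39.5 mm above its underside), z up. Starts in pocket_3 and stays there.
- bottle_d_mid (a point): Screw-capped round reagent bottle, 79 mm tall: straight body 47 mm in diameter up to 49 mm, round shoulder, cap 30 mm in diameter from 64 mm to the top; about 80 g (hidden, 60 to 100 g), one of four alike. This point is its centre, half-way up (39.5 mm above its underside), z up. Starts in pocket_4 and stays there.
- carrier: White plastic bottle carrier, loose on the bench, at any yaw: a tub 180 mm (its x) by 154 mm (its y), 35 mm high, with a two-by-two grid of square pockets and a bar handle over its middle. Empty weight about 480 g. Origin: centre of its underside; z up, y along the handle.
- handle: Carrier's handle, fixed to it: straight bar along its y on two flat straps at the carrier's ends. Origin: middle of the black grip, on the bar's axis, 122 mm above the carrier's underside. Grip 14 mm wide (x), 90 mm long (y), 18 mm high (top at 131 mm), with an 18 by 22 mm collar at each end. Bottle caps in the pockets end 84 mm above the carrier's underside, below the bar.
- flask: Clear conical flask, 85 mm wide, 144 mm tall; bystander. Origin: centre of its underside.
- wash: Wash bottle, 74 mm wide, 253 mm tall; bystander. Origin: centre of its underside.
- dark_bottle: Small dark bottle, 51 mm wide, 93 mm tall; bystander. Origin: centre of its underside.
- cylinder: Measuring cylinder on a hexagonal foot, 63 mm wide, 209 mm tall; bystander. Origin: centre of its underside.
- pocket_1 (a point): Pocket of the carrier, empty at the start; at x = -58 mm, y = +45 mm in the carrier's frame. Square, 58 by 58 mm, walls 30 mm above its floor. This point is the centre of its floor, 5 mm above the carrier's underside; axes as the carrier's. A seated bottle's centre is 39.5 mm above it.
- pocket_2 (a point): Pocket of the carrier, empty at the start; at x = -58 mm, y = -45 mm in the carrier's frame. Square, 58 by 58 mm, walls 30 mm above its floor. This point is the centre of its floor, 5 mm above the carrier's underside; axes as the carrier's. A seated bottle's centre is 39.5 mm above it.
- pocket_3 (a point): Pocket of the carrier, holds bottle_c; at x = +58 mm, y = +45 mm in the carrier's frame. Square, 58 by 58 mm, walls 30 mm above its floor. This point is the centre of its floor, 5 mm above the carrier's underside; axes as the carrier's. A seated bottle's centre is 39.5 mm above it.
- pocket_4 (a point): Pocket of the carrier, holds bottle_d; at x = +58 mm, y = -45 mm in the carrier's frame. Square, 58 by 58 mm, walls 30 mm above its floor. This point is the centre of its floor, 5 mm above the carrier's underside; axes as the carrier's. A seated bottle's centre is 39.5 mm above it.
Things that resemble listed ones, but are neither listed nor needed, are in the scene too. What is shaped like the part that bears bottle_a_mid but brown is not meant.

How it is judged:
On the way:
1. all four bottles stand in the pockets, one to a pocket, let go, with the carrier still on the bench ((((horizontal distance between bottle_a_mid and pocket_1 below 0.015 m and z of bottle_a_mid in the frame of pocket_1 between 0.03 and 0.047 m) and (horizontal distance between bottle_b_mid and pocket_2 below 0.015 m and z of bottle_b_mid in the frame of pocket_2 between 0.03 and 0.047 m)) or ((horizontal distance between bottle_a_mid and pocket_2 below 0.015 m and z of bottle_a_mid in the frame of pocket_2 between 0.03 and 0.047 m) and (horizontal distance between bottle_b_mid and pocket_1 below 0.015 m and z of bottle_b_mid in the frame of pocket_1 between 0.03 and 0.047 m))) and horizontal distance between bottle_c_mid and pocket_3 below 0.015 m and z of bottle_c_mid in the frame of pocket_3 between 0.03 and 0.047 m and horizontal distance between bottle_d_mid and pocket_4 below 0.015 m and z of bottle_d_mid in the frame of pocket_4 between 0.03 and 0.047 m and contact force between each of bottle_a, bottle_b, bottle_c, bottle_d, handle and the fingers below 0.2 N and height (world z) of carrier below 0.01 m), for 0.2 s.
At the end, for the whole second after the job is handed in: Fingers hold the handle within 4 cm of its middle; carrier 7 to 25 cm up, within 30 cm of its start, tilted under 0.12 rad, under 0.02 m/s and 0.15 rad/s, touching no bystander; four bottles seated one to a pocket, within 15 mm of its centre, tilted under 0.25 rad, untouched by the fingers ((((horizontal distance between bottle_a_mid and pocket_1 below 0.015 m and z of bottle_a_mid in the frame of pocket_1 between 0.03 and 0.047 m) and (horizontal distance between bottle_b_mid and pocket_2 below 0.015 m and z of bottle_b_mid in the frame of pocket_2 between 0.03 and 0.047 m)) or ((horizontal distance between bottle_a_mid and pocket_2 below 0.015 m and z of bottle_a_mid in the frame of pocket_2 between 0.03 and 0.047 m) and (horizontal distance between bottle_b_mid and pocket_1 below 0.015 m and z of bottle_b_mid in the frame of pocket_1 between 0.03 and 0.047 m))) and horizontal distance between bottle_c_mid and pocket_3 below 0.015 m and z of bottle_c_mid in the frame of pocket_3 between 0.03 and 0.047 m and horizontal distance between bottle_d_mid and pocket_4 below 0.015 m and z of bottle_d_mid in the frame of pocket_4 between 0.03 and 0.047 m and contact force between each of bottle_a, bottle_b, bottle_c, bottle_d and the fingers below 0.2 N and angle between each of bottle_a_mid, bottle_b_mid, bottle_c_mid, bottle_d_mid's own z axis and vertical below 0.25 rad and height (world z) of carrier between 0.07 and 0.25 m and angle between carrier's own z axis and vertical below 0.12 rad and linear speed of carrier below 0.02 m/s and angular speed of carrier below 0.15 rad/s and contact force between handle and the fingers above 2 N and horizontal distance between handle and the grasp point below 0.04 m and contact force between carrier and flask below 0.1 N and contact force between carrier and wash below 0.1 N and contact force between carrier and dark_bottle below 0.1 N and contact force between carrier and cylinder below 0.1 N and distance of carrier from where it was at the start of the episode below 0.3 m); the arm keeps its last pose, push and grip.
It fails at once if the flask, wash bottle, dark bottle or measuring cylinder is pushed more than 3 cm or tipped (distance of any of flask, wash, dark_bottle, cylinder from where it was at the start of the episode above 0.03 m or angle between any of flask, wash, dark_bottle, cylinder's own z axis and vertical above 0.3 rad).
It fails at once if a reagent bottle is tipped over (angle between any of bottle_a_mid, bottle_b_mid, bottle_c_mid, bottle_d_mid's own z axis and vertical above 0.7 rad).
It fails at once if the carrier is tipped by more than 20 degrees (angle between carrier's own z axis and vertical above 0.35 rad).
It also fails if it takes over 72 s, if anything falls off the work surface, if the arm or the gripper's body presses on something with over 40 N, if the wrist force passes 120 N, or if a joint passes its speed limit or range.

## Working session

There is one attempt and no reset: what is moved stays moved. The work goes in short steps, Python scripts to look and compute and a shell command to move; the robot and the scene stay as the last step left them, time stands still between calls to the robot, and variables do not carry over. Pictures are saved under pics/ and viewed, and the job is handed in when it is done.

```bash
mkdir -p pics; ls
cat > h.py <<'E'
import numpy as np,cv2
from bench import observe,get_image
def save(name,fn):
    d=get_image(name);cv2.imwrite(fn,d['img'][:,:,::-1]);return d
E
python3 - <<'E'
from h import *
import pickle
s=observe();print(s)
D={}
for n in ("side","top","wrist"):
    D[n]=save(n,f"pics/{n}0.png")
    print({k:np.round(v,4).tolist() for k,v in D[n].items() if k!='img'})
pickle.dump((s,D),open('d0.pkl','wb'))
E
```

```text
pics
{'clock': 0.0, 'q': array([-1.09118617,  0.68999895, -0.19451331,  1.56635901,  0.15732097,
        0.9024776 , -0.21510961]), 'joint_vel': array([ 0.00156362, -0.00012273, -0.00016591,  0.00102161, -0.00027518,
        0.00053808, -0.00043136]), 'joint_torque': array([ 1.02772130e-03, -5.39627910e+01, -1.26617767e+00, -1.58545518e+01,
        9.08697053e-03,  9.53951821e-03,  6.20281384e-06]), 'ee_pos': array([0.26926827, 0.5633167 , 0.23847068]), 'tcp_rot': array([-6.94297122e-01, -3.06363992e+00,  2.87428206e-03]), 'ft_force': array([ 0.83386223, -0.51225266, -0.0304787 ]), 'ft_torque': array([-0.01052728,  0.02974583, -0.01251015]), 'grip_width': 1.0015776934575749}
{'fx': 481.364, 'fy': 481.364, 'cx': 315.2111, 'cy': 240.0561, 'dist_coeffs': [0.0346, 0.0, 0.0, 0.0, 0.0], 'R': [[-0.8684, -0.4959, 0.0009], [-0.4156, 0.7266, -0.5471], [0.2706, -0.4755, -0.8371]], 't': [0.496, 0.3249, 0.9839]}
{'fx': 558.2622, 'fy': 558.2622, 'cx': 323.5081, 'cy': 241.4357, 'dist_coeffs': [-0.0986, 0.0, 0.0, 0.0, 0.0], 'R': [[-0.0241, -0.9997, -0.0026], [-0.9963, 0.0243, -0.0827], [0.0828, 0.0006, -0.9966]], 't': [-0.0057, 0.6154, 1.4028]}
{'fx': 364.5414, 'fy': 364.5414, 'cx': 316.4535, 'cy': 240.3518, 'dist_coeffs': [-0.0771, 0.0, 0.0, 0.0, 0.0], 'tool_from_camera': [[-0.0001, -0.9521, -0.3059, 0.0787], [1.0, 0.0003, -0.0011, -0.0019], [0.0011, -0.3059, 0.9521, -0.1354], [0.0, 0.0, 0.0, 1.0]]}
```

View pics/top0.png

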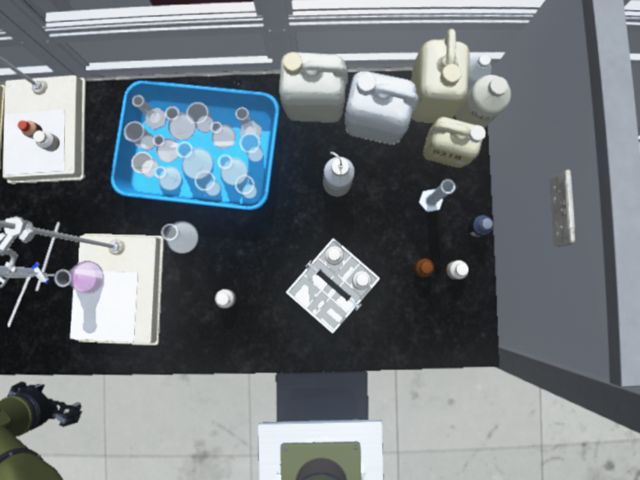

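View pics/side0.png

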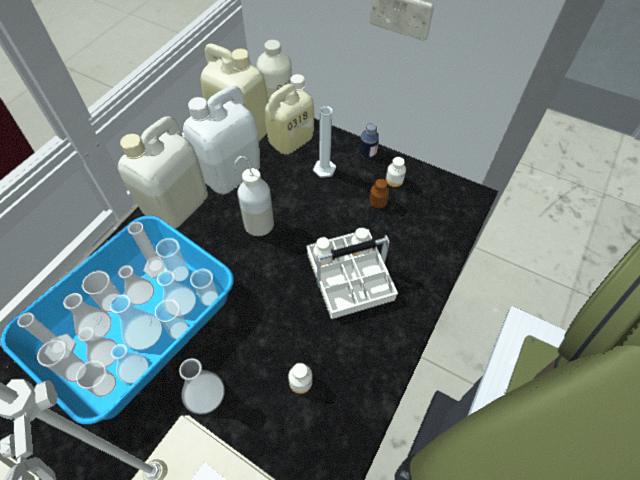

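View pics/wrist0.png

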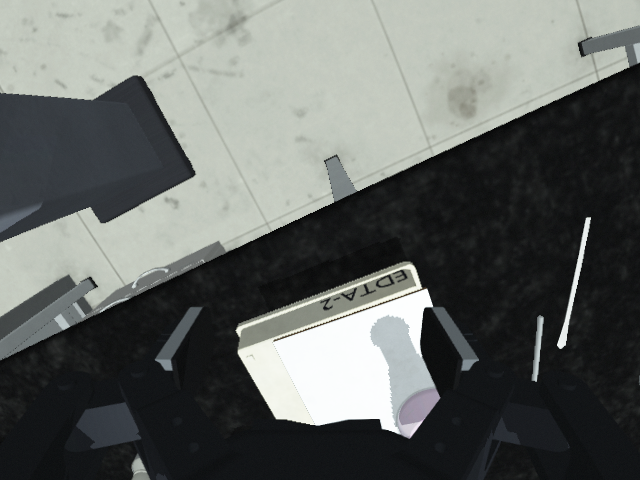

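Candidates for bottles a and b in the top view: white-capped clear bottles at (225,298) and (458,269). The brown one at (425,268) is the excluded look-alike, and the dark blue one at (483,226) is dark_bottle. I'll check them in crops.

Run:
```python
import cv2,numpy as np
t=cv2.imread('pics/top0.png');s=cv2.imread('pics/side0.png')
cv2.imwrite('pics/c1.png',cv2.resize(t[225:345,275:395],None,fx=5,fy=5,interpolation=cv2.INTER_CUBIC))
a=cv2.resize(t[270:325,195:255],(480,440),interpolation=cv2.INTER_CUBIC)  # 8x
b=cv2.resize(t[250:290,405:480],(600,320),interpolation=cv2.INTER_CUBIC)
cv2.imwrite('pics/c2.png',a);cv2.imwrite('pics/c3.png',b)
cv2.imwrite('pics/c4.png',cv2.resize(s[110:330,280:430],None,fx=2.7,fy=2.7,interpolation=cv2.INTER_CUBIC))
```

```text
(no output)
```

View pics/c1.png

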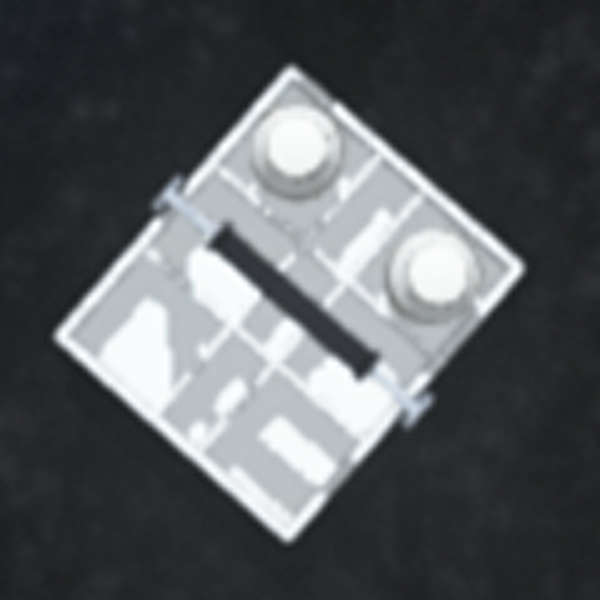

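View pics/c2.png

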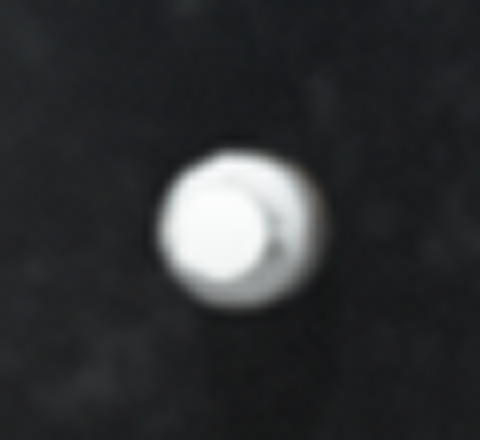

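View pics/c3.png

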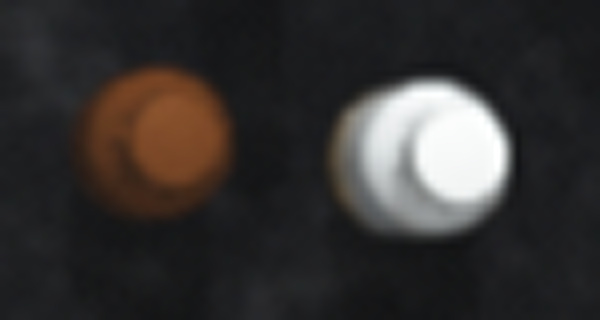

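View pics/c4.png

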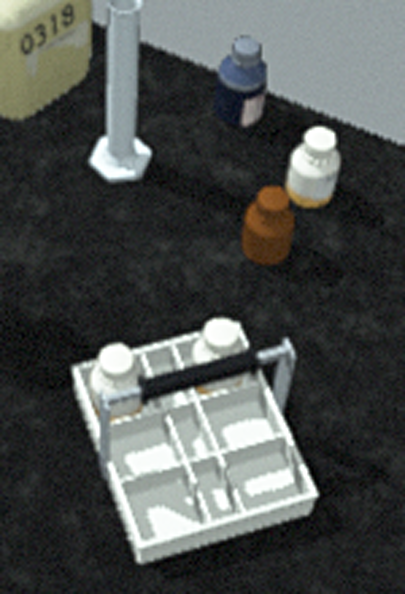

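```bash
cat >> h.py <<'E'
import pickle
def ray(d,uv):
    K=np.array([[d['fx'],0,d['cx']],[0,d['fy'],d['cy']],[0,0,1]])
    p=cv2.undistortPoints(np.array([[uv]],float),K,np.array(d['dist_coeffs'],float))[0,0]
    R=np.array(d['R']);t=np.array(d['t']).ravel()
    return -R.T@t, R.T@np.array([p[0],p[1],1])
def onz(d,uv,z):
    o,v=ray(d,uv);return o+v*(z-o[2])/v[2]
def proj(d,X):
    K=np.array([[d['fx'],0,d['cx']],[0,d['fy'],d['cy']],[0,0,1]])
    return cv2.projectPoints(np.atleast_2d(np.array(X,float)),cv2.Rodrigues(np.array(d['R']))[0],np.array(d['t'],float).reshape(3,1),K,np.array(d['dist_coeffs'],float))[0][:,0]
E
python3 - <<'E'
from h import *
s,D=pickle.load(open('d0.pkl','rb'));T=D['top'];S=D['side']
g=lambda n,uv,z:print(n,onz(T,uv,z).round(4))
g('A',(222.06,298.56),.079);g('B',(462.3,268.9),.079);g('brown',(427.06,267.1),.079)
c=np.array([onz(T,p,.035) for p in[(332.8,237.8),(379.6,278),(332.2,333),(285.8,291.8)]])[:,:2]
print(c,c.mean(0));[print(np.linalg.norm(c[i]-c[(i+1)%4]),np.arctan2(*(c[i]-c[(i+1)%4])[::-1])) for i in range(4)]
g('C',(334,254.5),.084);g('D',(362.3,279),.084)
h1=onz(T,(319,272),.131);h2=onz(T,(349,298.4),.131);print(h1,h2)
C=c.mean(0)
for n,uv,z in[('dark',(483,226),.0),('cyl foot',(430,203),.0),('washbase',(338,185),0),('flask',(185,238),0)]:g(n,uv,z)
# side check
for X in[onz(T,(222.06,298.56),.079),onz(T,(462.3,268.9),.079),[*C,.035],[*((h1+h2)/2)[:2],.131]]:print(proj(S,X))
from scipy.spatial.transform import Rotation as R
print(R.from_rotvec(s['tcp_rot']).as_matrix().round(3))
E
```

```text
A [0.4761 0.2315 0.079 ]
B [ 0.5343 -0.3612  0.079 ]
brown [ 0.5411 -0.2739  0.079 ]
[[ 0.62297726 -0.04448524]
 [ 0.51800325 -0.16030111]
 [ 0.38284936 -0.03690838]
 [ 0.48897636  0.07766493]] [ 0.50320156 -0.04100745]
0.15631013911663558 0.8344636661184304
0.18300913053107123 -0.7399400216848115
0.15617292449630654 -2.3179426960058156
0.18131989226918935 2.402426141765427
C [ 0.5775 -0.0456  0.084 ]
D [ 0.5159 -0.1131  0.084 ]
[ 0.53424187 -0.00831744  0.131     ] [ 0.47047241 -0.07737642  0.131     ]
dark [ 0.6477 -0.441   0.    ]
cyl foot [ 0.7117 -0.3029  0.    ]
washbase [ 0.7651 -0.0623  0.    ]
flask [0.6351 0.3424 0.    ]
[[298.63580872 369.91173428]]
[[397.761169   160.75836334]]
[[349.65295899 269.02189077]]
[[353.12446949 246.26356152]]
[[-0.902  0.431 -0.001]
 [ 0.431  0.902 -0.002]
 [-0.    -0.002 -1.   ]]
```

```bash
cat >> h.py <<'E'
from scipy.spatial.transform import Rotation as Rot
def to(p,yang):
    """tool-frame shift to TCP target p with tool y at world angle yang, tool down; position delta in tool axes AFTER the turn too"""
    s=observe();R0=Rot.from_rotvec(s['tcp_rot'])
    c,n=np.cos(yang),np.sin(yang)
    Rt=Rot.from_matrix(np.array([[-n,c,0],[c,n,0],[0,0,-1.]]))
    dw=np.array(p)-s['ee_pos']
    print('clk',round(s['clock'],2),'pos',s['ee_pos'].round(4),'F',s['ft_force'].round(1),'w',round(s['grip_width'],3))
    print('turn',(R0.inv()*Rt).as_rotvec().round(4),'shift now',R0.inv().apply(dw).round(4),'shift after turn',Rt.inv().apply(dw).round(4))
E
python3 - <<'E'
from h import *
to([0.30,0.25,0.239],.83)
to([0.476,0.2315,0.18],.83)
E
```

```text
clk 0.15 pos [0.2693 0.5635 0.2387] F [0.4 0.  0.3] w 1.0
turn [-0.0014  0.0003  0.2951] shift now [-1.628e-01 -2.696e-01  1.000e-04] shift after turn [-0.2342 -0.2106 -0.0003]
clk 0.15 pos [0.2693 0.5635 0.2387] F [0.4 0.  0.3] w 1.0
turn [-0.0014  0.0003  0.2951] shift now [-0.3296 -0.2104  0.059 ] shift after turn [-0.3766 -0.1055  0.0587]
```

```bash
python3 -m crank '[-1,0,0,0,0,0,0.147, -1,0,0,0,0,0,0.148, -1,-0.03,-0.027,0,0,0,0, -1,-0.03,-0.027,0,0,0,0, -1,-0.03,-0.027,0,0,0,0, -1,-0.03,-0.027,0,0,0,0, -1,-0.03,-0.027,0,0,0,0, -1,-0.03,-0.027,0,0,0,0]' 40
python3 - <<'E'
from h import *
to([0.476,0.2315,0.18],.83)
E
```

```text
clock: 0.95
ee_pos: [0.2929, 0.3212, 0.2393]
tcp_rot: [1.137, 2.929, -0.0]
ft_force: [0.1, -0.2, 0.5]
grip_width: 1.001
clk 0.95 pos [0.2929 0.3212 0.2393] F [ 0.1 -0.2  0.5] w 1.001
turn [0.     0.0001 0.0003] shift now [-0.1957  0.0573  0.0593] shift after turn [-0.1957  0.0574  0.0593]
```

```bash
python3 -m crank '[-1,-0.0326,0.0095,0.01,0,0,0, -1,-0.0326,0.0095,0.01,0,0,0, -1,-0.0326,0.0095,0.01,0,0,0, -1,-0.0326,0.0095,0.01,0,0,0, -1,-0.0326,0.0095,0.01,0,0,0, -1,-0.0326,0.0095,0.01,0,0,0, -1,0,0,0,0,0,0, -1,0,0,0,0,0,0]'
python3 - <<'E'
from h import *
to([0.476,0.2315,0.071],.83)
s=observe();d=save('wrist','pics/w1.png')
# project expected cap top centre into wrist
def wproj(d,s,X):
    Tc=np.array(d['tool_from_camera']);p=Rot.from_rotvec(s['tcp_rot']).inv().apply(np.array(X)-s['ee_pos'])
    p=Tc[:3,:3].T@(p-Tc[:3,3]);e=dict(d,R=np.eye(3),t=np.zeros(3));return proj(e,p)[0].round(1)
print(wproj(d,s,[.4761,.2315,.079]))
E
```

```text
clock: 1.75
ee_pos: [0.4758, 0.2324, 0.1788]
tcp_rot: [-1.139, -2.927, 0.001]
ft_force: [-0.6, 1.5, 0.6]
grip_width: 0.999
clk 1.75 pos [0.4758 0.2324 0.1788] F [-0.6  1.5  0.6] w 0.999
turn [-0.001  -0.0006 -0.0017] shift now [-0.0008 -0.0004  0.1078] shift after turn [-0.0008 -0.0005  0.1078]
[319.1 245.1]
```

View pics/w1.png

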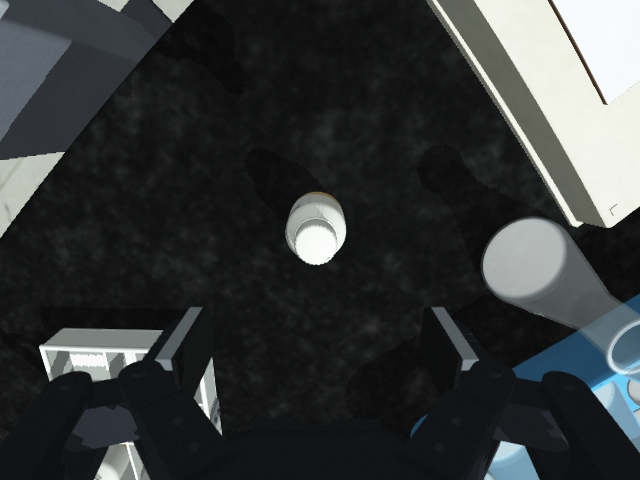

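Bottle A's cap is at (316,243), against a predicted (319,245), so they agree within 2 mm. Descending to grip the cap.

```bash
python3 -m crank '[-1,0,-0.001,0.027,0,0,0, -1,0,0,0.027,0,0,0, -1,0,0,0.027,0,0,0, -1,0,0,0.027,0,0,0, -1,0,0,0,0,0,0, 1,0,0,0,0,0,0, 1,0,0,0,0,0,0, 1,0,0,0,0,0,0]' 40
python3 -m crank '[1,0,0,0,0,0,0, 1,0,0,0,0,0,0, 1,0,0,0,0,0,0, 1,0,0,0,0,0,0]'
python3 - <<'E'
from h import *
to([0.476,0.2315,0.071],.83)
save('wrist','pics/w2.png');save('side','pics/s2.png')
s=cv2.imread('pics/s2.png');cv2.imwrite('pics/s2c.png',cv2.resize(s[280:430,230:380],None,fx=4,fy=4,interpolation=cv2.INTER_CUBIC))
E
```

```text
clock: 2.6
ee_pos: [0.4758, 0.2329, 0.0728]
tcp_rot: [1.136, 2.927, 0.004]
ft_force: [-0.2, 0.3, 0.9]
grip_width: 0.517
clock: 3.0
ee_pos: [0.4758, 0.2325, 0.0726]
tcp_rot: [1.137, 2.927, 0.003]
ft_force: [-0.5, -0.3, 7.2]
grip_width: 0.337
clk 3.0 pos [0.4758 0.2325 0.0726] F [-0.5 -0.3  7.2] w 0.337
turn [ 0.002   0.0007 -0.0002] shift now [-0.0008 -0.0006  0.0016] shift after turn [-0.0008 -0.0006  0.0016]
```

View pics/w2.png

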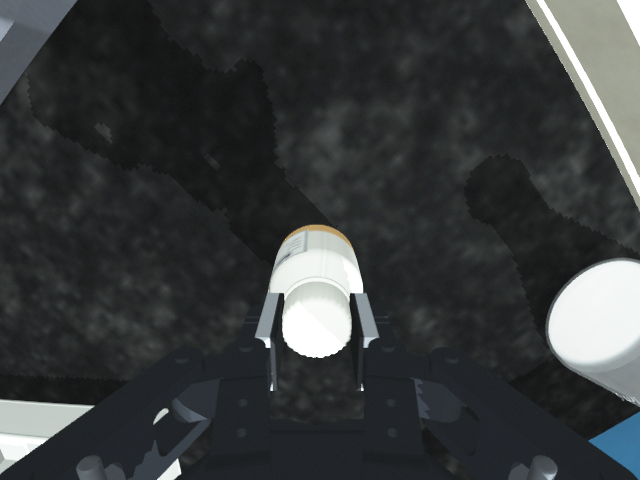

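View pics/s2c.png

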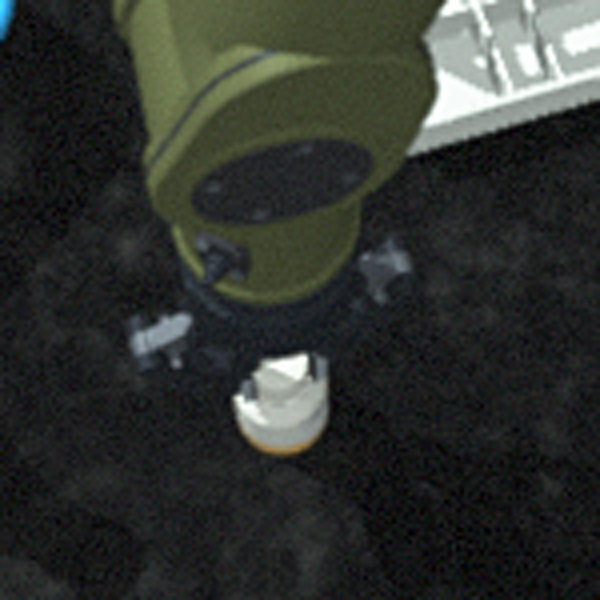

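```bash
python3 -m crank '[1,0,0,-0.005,0,0,0, 1,0,0,-0.02,0,0,0, 1,0,0,-0.03,0,0,0, 1,0,0,-0.03,0,0,0, 1,0,0,-0.01,0,0,0, 1,0,0,0,0,0,0, 1,0,0,0,0,0,0]'
python3 - <<'E'
from h import *
to([0.4906,0.0311,0.168],.83)
save('side','pics/s3.png')
s=cv2.imread('pics/s3.png');cv2.imwrite('pics/s3c.png',cv2.resize(s[230:380,230:400],None,fx=4,fy=4,interpolation=cv2.INTER_CUBIC))
E
```

```text
clock: 3.8
ee_pos: [0.4746, 0.2319, 0.1658]
tcp_rot: [-1.137, -2.928, 0.001]
ft_force: [-0.2, -0.1, -0.7]
grip_width: 0.329
clk 3.8 pos [0.4746 0.2319 0.1658] F [-0.2 -0.1 -0.7] w 0.329
turn [-0.001  -0.0003 -0.0001] shift now [-0.1473 -0.1374 -0.0022] shift after turn [-0.1473 -0.1374 -0.0022]
```

View pics/s3c.png

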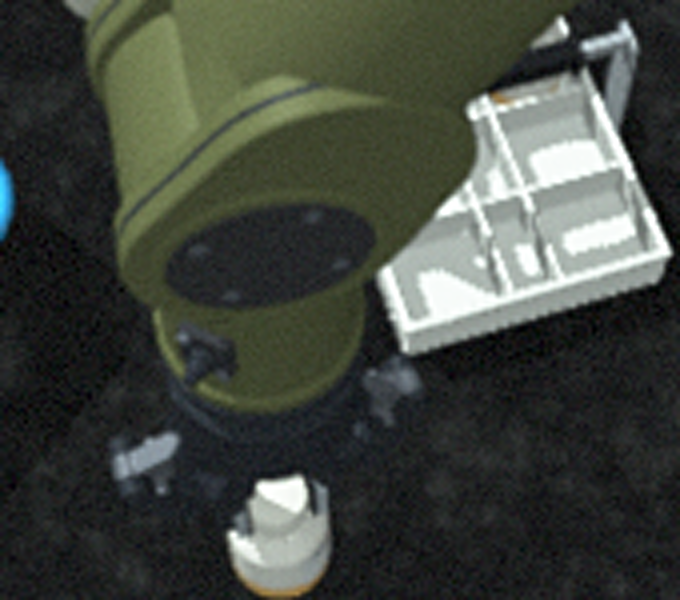

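```bash
python3 -m crank '[1,-0.0147,-0.0137,0,0,0,0, 1,-0.0221,-0.0206,0,0,0,0, 1,-0.0221,-0.0206,0,0,0,0, 1,-0.0221,-0.0206,0,0,0,0, 1,-0.0221,-0.0206,0,0,0,0, 1,-0.0221,-0.0206,0,0,0,0, 1,-0.0147,-0.0137,0,0,0,0, 1,-0.0074,-0.007,0,0,0,0]'
python3 -m crank '[1,0,0,0,0,0,0, 1,0,0,0,0,0,0, 1,0,0,0,0,0,0]'
python3 - <<'E'
from h import *
to([0.4906,0.0311,0.085],.83)
for n in('side','top','wrist'):save(n,f'pics/{n}4.png')
s=cv2.imread('pics/side4.png')[200:330,270:440];t=cv2.imread('pics/top4.png')[220:340,270:400]
cv2.imwrite('pics/s4c.png',cv2.resize(s,None,fx=4,fy=4,interpolation=cv2.INTER_CUBIC))
cv2.imwrite('pics/t4c.png',cv2.resize(t,None,fx=4,fy=4,interpolation=cv2.INTER_CUBIC))
E
```

```text
clock: 4.65
ee_pos: [0.4902, 0.0288, 0.165]
tcp_rot: [-1.141, -2.925, 0.004]
ft_force: [-0.4, 0.2, -1.1]
grip_width: 0.328
clock: 4.95
ee_pos: [0.491, 0.0333, 0.1661]
tcp_rot: [-1.133, -2.93, -0.002]
ft_force: [0.1, 0.6, -1.4]
grip_width: 0.332
clk 4.95 pos [0.491  0.0333 0.1661] F [ 0.1  0.6 -1.4] w 0.332
turn [ 0.0008 -0.0009  0.0026] shift now [-0.0012 -0.0019  0.0811] shift after turn [-0.0012 -0.0019  0.0811]
```

View pics/s4c.png

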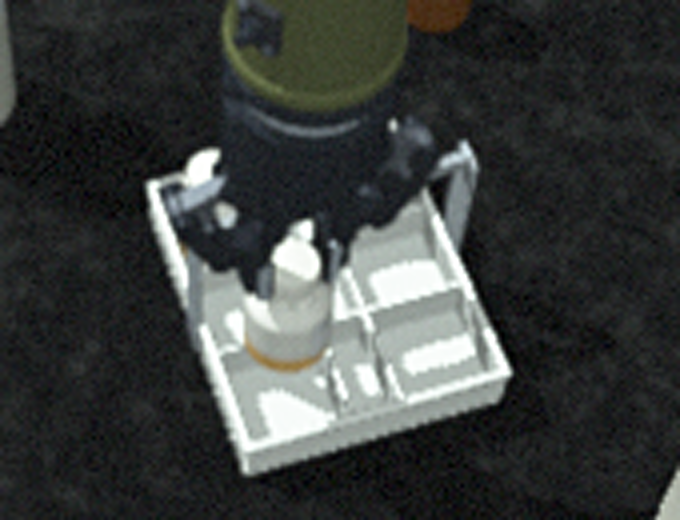

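View pics/wrist4.png

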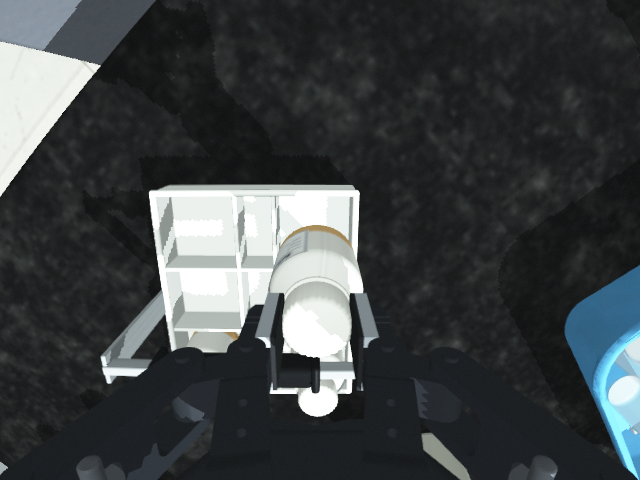

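```bash
cat >> h.py <<'E'
def wproj(d,s,X):
    Tc=np.array(d['tool_from_camera']);p=Rot.from_rotvec(s['tcp_rot']).inv().apply(np.array(X)-s['ee_pos'])
    p=Tc[:3,:3].T@(p-Tc[:3,3]);e=dict(d,R=np.eye(3),t=np.zeros(3));return proj(e,p)[0].round(1)
def C2W(x,y,z=0,c=(.503,-.0412),yaw=-.741):
    return np.array([c[0]+np.cos(yaw)*x-np.sin(yaw)*y,c[1]+np.sin(yaw)*x+np.cos(yaw)*y,z])
E
python3 -m crank '[1,0,0,0,0,0,0, 1,0,0,0,0,0,0]'
python3 - <<'E'
from h import *
s=observe();d=save('wrist','pics/wrist5.png')
for x,y in[(-.09,.077),(-.09,-.077),(-.087,.0755),(-.029,.074),(-.087,.016)]:print((x,y),wproj(d,s,C2W(x,y,.035)))
to([0.4906,0.0311,0.085],.83)
i=cv2.imread('pics/wrist5.png');cv2.imwrite('pics/w5c.png',cv2.resize(i[170:400,130:380],None,fx=2.6,fy=2.6))
E
```

```text
clock: 5.3
ee_pos: [0.4911, 0.0318, 0.1663]
tcp_rot: [1.136, 2.929, 0.0]
ft_force: [-1.2, 0.4, -1.0]
grip_width: 0.331
(-0.09, 0.077) [361.7 189.3]
(-0.09, -0.077) [155.2 189.8]
(-0.087, 0.0755) [359.5 193.3]
(-0.029, 0.074) [354.9 266.3]
(-0.087, 0.016) [279.1 193.2]
clk 5.35 pos [0.4911 0.0316 0.1663] F [ 0.3 -0.3 -1. ] w 0.332
turn [0.0001 0.     0.0004] shift now [-0.     -0.0007  0.0813] shift after turn [-0.     -0.0007  0.0813]
```

View pics/w5c.png

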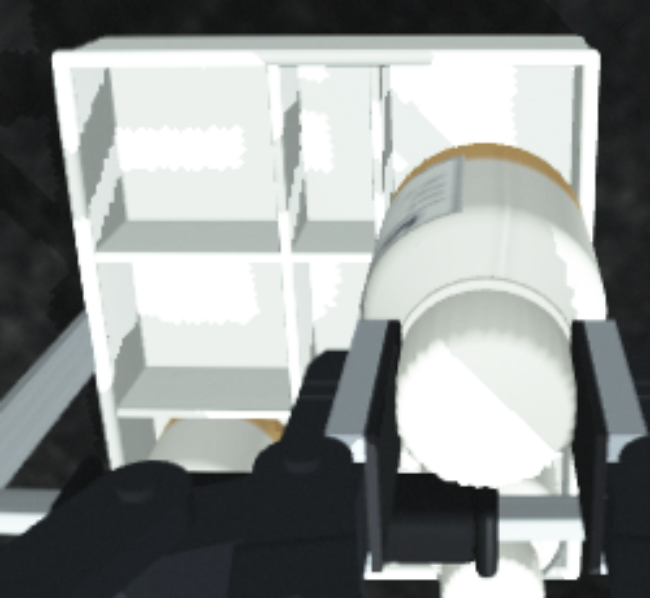

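```bash
python3 -m crank '[1,-0.0005,-0.0015,0.01,0,0,0, 1,0,0,0.02,0,0,0, 1,0,0,0.02,0,0,0, 1,0,0,0.015,0,0,0, 1,0,0,0.01,0,0,0, 1,0,0,0.006,0,0,0, 1,0,0,0.004,0,0,0, 1,0,0,0,0,0,0]'
python3 - <<'E'
from h import *
to([0.4906,0.0311,0.0785],.83)
E
```

```text
clock: 6.15
ee_pos: [0.4904, 0.03, 0.0811]
tcp_rot: [-1.137, -2.928, 0.0]
ft_force: [-0.3, -0.7, -0.5]
grip_width: 0.33
clk 6.15 pos [0.4904 0.03   0.0811] F [-0.3 -0.7 -0.5] w 0.33
turn [-0.0001 -0.0001  0.    ] shift now [0.0006 0.0009 0.0026] shift after turn [0.0006 0.0009 0.0026]
```

```bash
python3 -m crank '[1,0,0,0.0025,0,0,0, 1,0,0,0,0,0,0, 0.1,0,0,0,0,0,0, -0.4,0,0,0,0,0,0, -1,0,0,0,0,0,0, -1,0,0,0,0,0,0, -1,0,0,0,0,0,0, -1,0,0,0,0,0,0]'
python3 -m crank '[-1,0,0,-0.01,0,0,0, -1,0,0,-0.02,0,0,0, -1,0,0,-0.03,0,0,0, -1,0,0,-0.03,0,0,0, -1,0,0,-0.03,0,0,0, -1,0,0,-0.03,0,0,0, -1,0,0,0,0,0,0, -1,0,0,0,0,0,0]'
python3 - <<'E'
from h import *
to([0.5343,-0.3612,0.24],.83)
for n in('side','top','wrist'):save(n,f'pics/{n}6.png')
s=cv2.imread('pics/side6.png')[200:330,270:440]
cv2.imwrite('pics/s6c.png',cv2.resize(s,None,fx=4,fy=4,interpolation=cv2.INTER_CUBIC))
E
```

```text
clock: 6.95
ee_pos: [0.4905, 0.03, 0.0788]
tcp_rot: [1.137, 2.928, 0.0]
ft_force: [0.7, 0.3, -0.5]
grip_width: 1.0
clock: 7.75
ee_pos: [0.4906, 0.0299, 0.2297]
tcp_rot: [1.137, 2.927, 0.001]
ft_force: [-0.2, 0.1, 0.1]
grip_width: 0.997
clk 7.75 pos [0.4906 0.0299 0.2297] F [-0.2  0.1  0.1] w 0.997
turn [ 0.0013  0.0012 -0.0002] shift now [-0.2963 -0.259  -0.0102] shift after turn [-0.2962 -0.2591 -0.0103]
```

View pics/s6c.png

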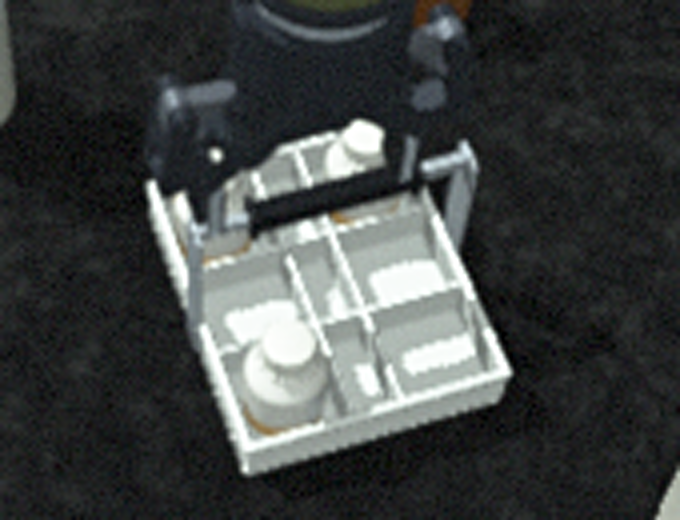

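View pics/wrist6.png

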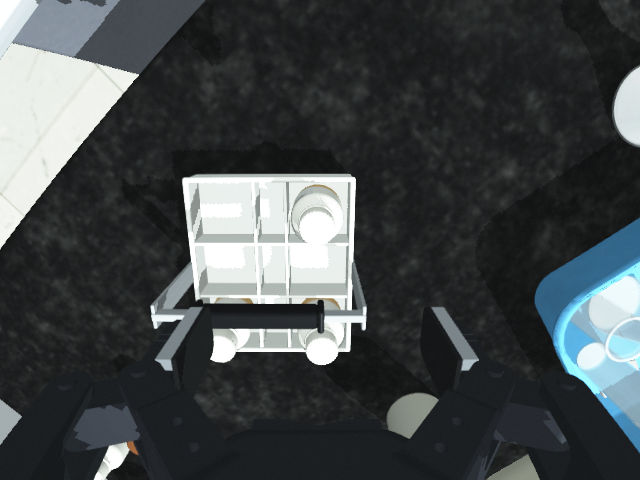

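Bottle A is seated in pocket_1. Now bottle B.

```bash
python3 -m crank '[-1,-0.015,-0.013,-0.005,0,0,0, -1,-0.03,-0.0262,-0.005,0,0,0, -1,-0.03,-0.0262,0,0,0,0, -1,-0.03,-0.0262,0,0,0,0, -1,-0.03,-0.0262,0,0,0,0, -1,-0.03,-0.0262,0,0,0,0, -1,-0.03,-0.0262,0,0,0,0, -1,-0.03,-0.0262,0,0,0,0]'
python3 -m crank '[-1,-0.03,-0.0262,0,0,0,0, -1,-0.025,-0.022,0,0,0,0, -1,-0.016,-0.014,0,0,0,0, -1,0,0,0,0,0,0, -1,0,0,0,0,0,0, -1,0,0,0,0,0,0, -1,0,0,0,0,0,0]'
python3 - <<'E'
from h import *
to([0.5343,-0.3612,0.0728],.83)
s=observe();d=save('wrist','pics/wrist7.png');print(s['q'].round(2),wproj(d,s,[0.5343,-0.3612,.079]))
E
```

```text
clock: 8.7
ee_pos: [0.5232, -0.2681, 0.2374]
tcp_rot: [-1.136, -2.926, -0.0]
ft_force: [1.2, -0.3, -0.2]
grip_width: 1.002
clock: 9.4
ee_pos: [0.5347, -0.3587, 0.2386]
tcp_rot: [-1.133, -2.929, -0.002]
ft_force: [0.1, -0.2, 0.4]
grip_width: 1.002
clk 9.4 pos [ 0.5347 -0.3587  0.2386] F [ 0.1 -0.2  0.4] w 1.002
turn [ 0.0006 -0.0011  0.0025] shift now [-0.0016 -0.0022  0.1658] shift after turn [-0.0014 -0.0021  0.1658]
[ 0.67  0.72 -0.28  1.5   0.23  0.95  1.15] [316.5 223.1]
```

View pics/wrist7.png

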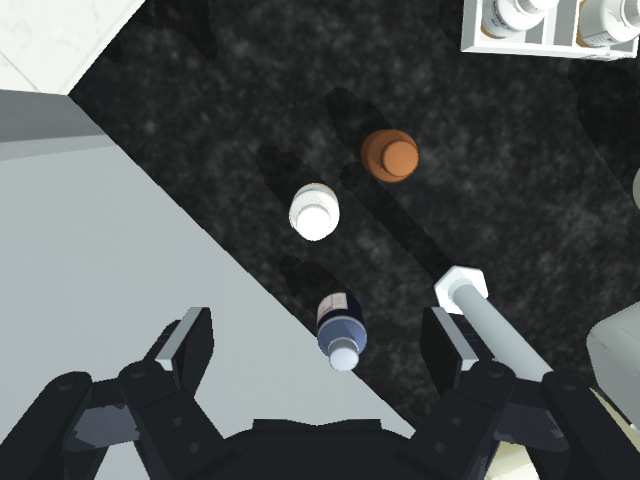

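Run:
```python
from h import *
s,D=pickle.load(open('d0.pkl','rb'))
for uv in[(498,365),(495,240),(491,130)]:print(onz(D['top'],uv,0).round(3))
for uv in[(497,187),(400,143)]:print(onz(D['side'],uv,0).round(3))
```

```text
[ 0.285 -0.465  0.   ]
[ 0.61  -0.471  0.   ]
[ 0.906 -0.477  0.   ]
[ 0.287 -0.478  0.   ]
[ 0.577 -0.498  0.   ]
```

```bash
python3 -m crank '[-1,-0.001,-0.0015,0.0255,0,0,0, -1,0,0,0.03,0,0,0, -1,0,0,0.03,0,0,0, -1,0,0,0.03,0,0,0, -1,0,0,0.025,0,0,0, -1,0,0,0.015,0,0,0, -1,0,0,0.01,0,0,0, -1,0,0,0,0,0,0]'
python3 - <<'E'
from h import *
to([0.5343,-0.3612,0.0728],.83)
d=save('wrist','pics/wrist8.png')
E
```

```text
clock: 10.25
ee_pos: [0.5338, -0.3618, 0.0725]
tcp_rot: [-1.136, -2.927, -0.001]
ft_force: [-0.6, -0.2, 0.0]
grip_width: 0.997
clk 10.25 pos [ 0.5338 -0.3618  0.0725] F [-0.6 -0.2  0. ] w 0.997
turn [-0.0002 -0.0015  0.0005] shift now [ 0.      0.0008 -0.0003] shift after turn [ 0.      0.0008 -0.0003]
```

View pics/wrist8.png

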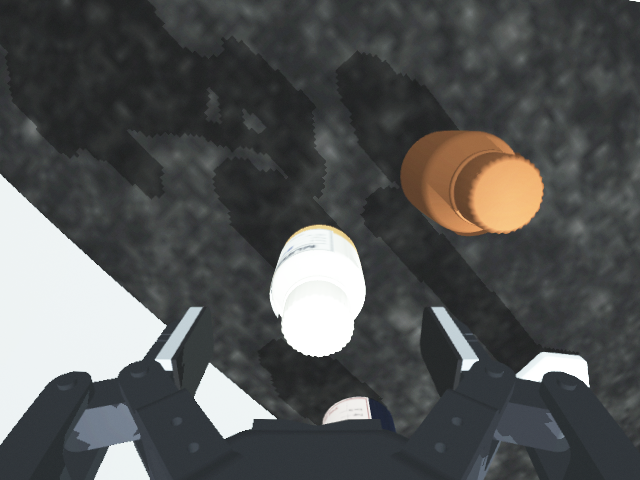

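```bash
python3 -m crank '[1,0,0,0,0,0,0, 1,0,0,0,0,0,0, 1,0,0,0,0,0,0, 1,0,0,0,0,0,0, 1,0,0,0,0,0,0, 1,0,0,0,0,0,0, 1,0,0,0,0,0,0]' 40
python3 -m crank '[1,0,0,-0.005,0,0,0, 1,0,0,-0.02,0,0,0, 1,0,0,-0.03,0,0,0, 1,0,0,-0.04,0,0,0, 1,0,0,-0.04,0,0,0, 1,0,0,-0.03,0,0,0, 1,0,0,0,0,0,0, 1,0,0,0,0,0,0]'
python3 - <<'E'
from h import *
to(C2W(-.058,-.045,.235),.83)
d=save('wrist','pics/wrist9.png')
E
```

```text
clock: 11.0
ee_pos: [0.5345, -0.3626, 0.0741]
tcp_rot: [1.137, 2.927, -0.0]
ft_force: [-1.4, 0.4, 6.3]
grip_width: 0.329
clock: 11.8
ee_pos: [0.5339, -0.3624, 0.2385]
tcp_rot: [1.137, 2.928, -0.0]
ft_force: [-0.2, 1.0, -1.1]
grip_width: 0.329
clk 11.8 pos [ 0.5339 -0.3624  0.2385] F [-0.2  1.  -1.1] w 0.329
turn [-0.      0.0004 -0.    ] shift now [0.2976 0.1712 0.0034] shift after turn [0.2976 0.1712 0.0035]
```

View pics/wrist9.png

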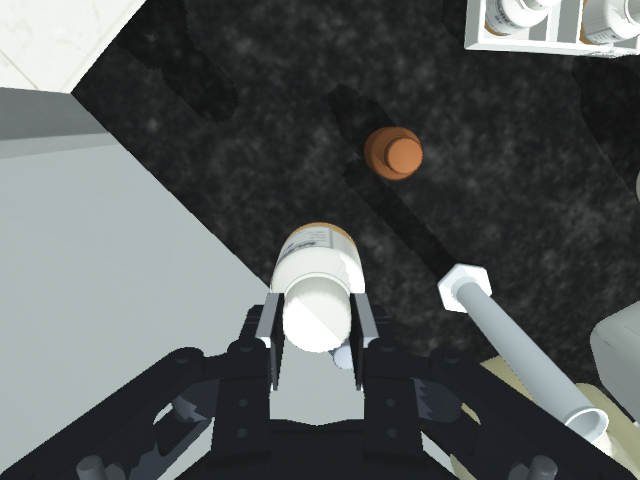

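```bash
python3 -m crank '[1,0.015,0.0086,0,0,0,0, 1,0.03,0.0173,0,0,0,0, 1,0.03,0.0173,0,0,0,0, 1,0.03,0.0173,0,0,0,0, 1,0.03,0.0173,0,0,0,0, 1,0.03,0.0173,0,0,0,0, 1,0.03,0.0173,0,0,0,0, 1,0.03,0.0173,0,0,0,0]'
python3 -m crank '[1,0.03,0.0173,0,0,0,0, 1,0.022,0.0123,0,0,0,0, 1,0.014,0.0075,0.01,0,0,0, 1,0.006,0.003,0.02,0,0,0, 1,0,0,0.02,0,0,0, 1,0,0,0.015,0,0,0, 1,0,0,0,0,0,0, 1,0,0,0,0,0,0]'
python3 -m crank '[1,0,0,0,0,0,0, 1,0,0,0,0,0,0]'
python3 - <<'E'
from h import *
s=observe();d=save('wrist','pics/wrist10.png')
for x,y in[(-.09,.077),(-.09,-.077)]:print((x,y),wproj(d,s,C2W(x,y,.035)))
to(C2W(-.058,-.045,.0785),.83)
i=cv2.imread('pics/wrist10.png');cv2.imwrite('pics/w10c.png',cv2.resize(i[150:400,240:500],None,fx=2.4,fy=2.4))
E
```

```text
clock: 12.65
ee_pos: [0.4538, -0.1135, 0.2368]
tcp_rot: [-1.136, -2.925, 0.001]
ft_force: [0.4, 0.5, -1.4]
grip_width: 0.325
clock: 13.45
ee_pos: [0.4287, -0.0366, 0.1727]
tcp_rot: [-1.136, -2.926, 0.001]
ft_force: [0.3, 0.3, -1.3]
grip_width: 0.332
clock: 13.65
ee_pos: [0.4298, -0.0367, 0.1738]
tcp_rot: [1.137, 2.927, 0.001]
ft_force: [1.1, 0.5, -0.5]
grip_width: 0.327
(-0.09, 0.077) [479.6 186.9]
(-0.09, -0.077) [278.3 186.1]
clk 13.7 pos [ 0.4298 -0.0367  0.1738] F [-0.9  0.5 -1.2] w 0.332
turn [ 0.0009  0.0008 -0.0003] shift now [0.0011 0.001  0.0953] shift after turn [0.001  0.0011 0.0953]
```

View pics/w10c.png

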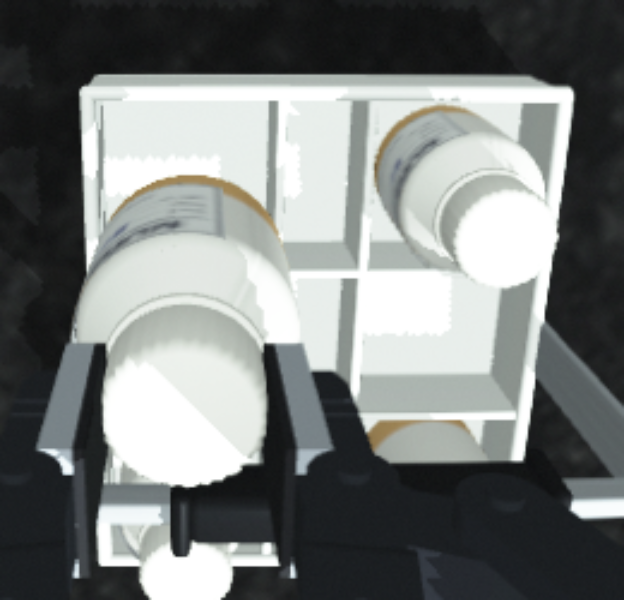

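```bash
python3 -m crank '[1,0.001,0,0.01,0,0,0, 1,0,0,0.02,0,0,0, 1,0,0,0.02,0,0,0, 1,0,0,0.02,0,0,0, 1,0,0,0.012,0,0,0, 1,0,0,0.007,0,0,0, 1,0,0,0.003,0,0,0, 1,0,0,0,0,0,0]'
python3 - <<'E'
from h import *
to(C2W(-.058,-.045,.0785),.83)
E
```

```text
clock: 14.5
ee_pos: [0.429, -0.0359, 0.0814]
tcp_rot: [1.137, 2.928, 0.0]
ft_force: [0.1, -0.4, -1.0]
grip_width: 0.324
clk 14.5 pos [ 0.429  -0.0359  0.0814] F [ 0.1 -0.4 -1. ] w 0.324
turn [ 0.0003  0.0002 -0.    ] shift now [-0.0002  0.0011  0.0029] shift after turn [-0.0002  0.0011  0.0029]
```

```bash
python3 -m crank '[1,0,0,0.002,0,0,0, 1,0,0,0,0,0,0, 0.1,0,0,0,0,0,0, -0.4,0,0,0,0,0,0, -1,0,0,0,0,0,0, -1,0,0,0,0,0,0, -1,0,0,0,0,0,0, -1,0,0,0,0,0,0]'
python3 -m crank '[-1,0,0,-0.01,0,0,0, -1,0,0,-0.02,0,0,0, -1,0,0,-0.03,0,0,0, -1,0,0,-0.03,0,0,0, -1,0,0,-0.03,0,0,0, -1,0,0,-0.03,0,0,0, -1,0,0,-0.02,0,0,0, -1,0,0,0,0,0,0]'
python3 - <<'E'
from h import *
to(C2W(0,0,.25),-.741);to(C2W(0,0,.25),-.741+np.pi)
print(observe()['q'].round(2))
for n in('side','top','wrist'):save(n,f'pics/{n}11.png')
s=cv2.imread('pics/side11.png')[200:330,270:440]
cv2.imwrite('pics/s11c.png',cv2.resize(s,None,fx=4,fy=4,interpolation=cv2.INTER_CUBIC))
E
```

```text
clock: 15.3
ee_pos: [0.4288, -0.036, 0.0793]
tcp_rot: [-1.137, -2.928, -0.0]
ft_force: [-0.4, 0.4, -0.3]
grip_width: 0.999
clock: 16.1
ee_pos: [0.4302, -0.036, 0.2515]
tcp_rot: [1.136, 2.923, 0.003]
ft_force: [-0.7, -0.1, -0.1]
grip_width: 0.992
clk 16.1 pos [ 0.4302 -0.036   0.2515] F [-0.7 -0.1 -0.1] w 0.992
turn [6.1000e-03 4.0000e-04 1.5705e+00] shift now [-0.0572  0.0453  0.0019] shift after turn [0.0453 0.0572 0.0015]
clk 16.1 pos [ 0.4302 -0.036   0.2515] F [-0.7 -0.1 -0.1] w 0.992
turn [-4.0000e-04  6.1000e-03 -1.5711e+00] shift now [-0.0572  0.0453  0.0019] shift after turn [-0.0453 -0.0572  0.0015]
[ 0.18  0.43 -0.3   2.1   0.21  0.63  0.57]
```

View pics/s11c.png

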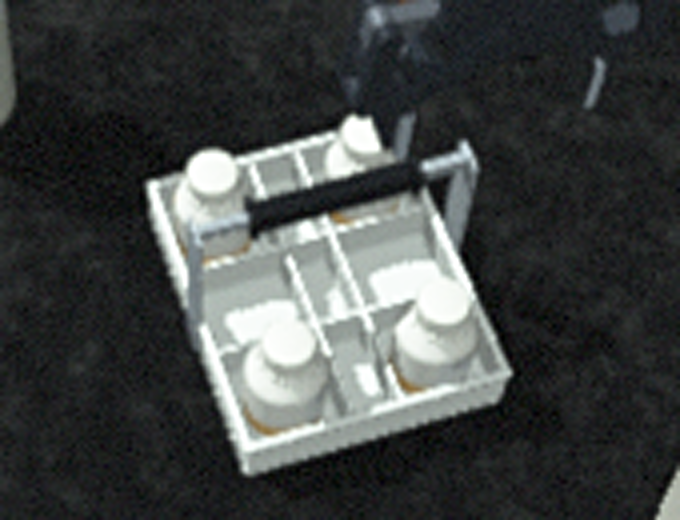

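View pics/wrist11.png

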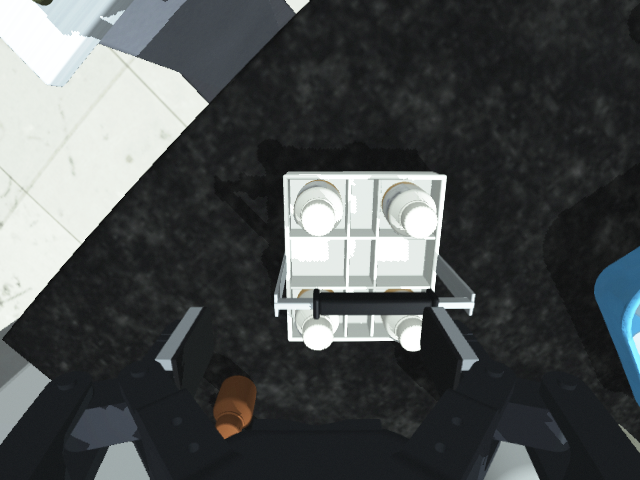

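All four bottles are seated. Turning a quarter turn for the handle.

```bash
python3 -m crank '[-1,0,0,0,0,0,-0.1428, -1,0,0,0,0,0,-0.1428, -1,0,0,0,0,0,-0.1428, -1,0,0,0,0,0,-0.1428, -1,0,0,0,0,0,-0.1428, -1,0,0,0,0,0,-0.1428, -1,0,0,0,0,0,-0.1428, -1,0,0,0,0,0,-0.1428]' 80
python3 -m crank '[-1,0,0,0,0,0,-0.1428, -1,0,0,0,0,0,-0.1428, -1,0,0,0,0,0,-0.1428, -1,-0.015,-0.019,0,0,0,0, -1,-0.015,-0.019,0,0,0,0, -1,-0.0153,-0.0192,0,0,0,0, -1,0,0,0,0,0,0, -1,0,0,0,0,0,0]'
python3 - <<'E'
from h import *
to(C2W(0,0,.111),-.741+np.pi)
s=observe();print(s['q'].round(2))
d=save('wrist','pics/wrist12.png')
print([wproj(d,s,C2W(0,y,.131)) for y in(-.045,0,.045)])
save('top','pics/top12.png')
E
```

```text
clock: 17.05
ee_pos: [0.4279, -0.0359, 0.2479]
tcp_rot: [0.636, -3.074, -0.002]
ft_force: [-0.1, -0.5, -0.4]
grip_width: 1.002
clock: 17.85
ee_pos: [0.5005, -0.041, 0.2478]
tcp_rot: [1.266, -2.872, -0.003]
ft_force: [-0.3, -0.4, -0.5]
grip_width: 1.006
clk 17.85 pos [ 0.5005 -0.041   0.2478] F [-0.3 -0.4 -0.5] w 1.006
turn [ 0.0029 -0.0017  0.0005] shift now [-0.0017 -0.0024  0.1368] shift after turn [-0.0015 -0.002   0.1368]
[ 0.45  0.6  -0.75  1.9   0.54  0.85  1.83]
[array([313.5, 180. ]), array([313.7, 242. ]), array([313.8, 297.9])]
```

View pics/wrist12.png

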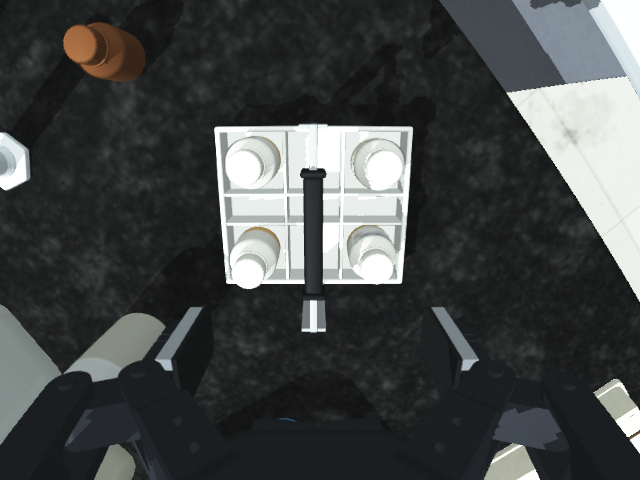

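```bash
python3 -m crank '[-1,-0.0015,-0.002,0.02,0,0,0, -1,0,0,0.03,0,0,0, -1,0,0,0.03,0,0,0, -1,0,0,0.025,0,0,0, -1,0,0,0.017,0,0,0, -1,0,0,0.01,0,0,0, -1,0,0,0.004,0,0,0, -1,0,0,0,0,0,0]' 80
python3 - <<'E'
from h import *
to(C2W(0,0,.111),-.741+np.pi)
s=observe();d=save('wrist','pics/wrist13.png')
print([wproj(d,s,C2W(0,y,.131)) for y in(-.045,0,.045)])
E
```

```text
clock: 18.75
ee_pos: [0.5038, -0.0413, 0.1133]
tcp_rot: [1.267, -2.875, -0.0]
ft_force: [-0.4, 0.7, -0.1]
grip_width: 1.001
clk 18.75 pos [ 0.5038 -0.0413  0.1133] F [-0.4  0.7 -0.1] w 1.001
turn [ 0.0003 -0.0002  0.0005] shift now [0.0005 0.0006 0.0024] shift after turn [0.0005 0.0006 0.0023]
[array([319.2, 232.2]), array([318.9, 346.8]), array([318.6, 437. ])]
```

View pics/wrist13.png

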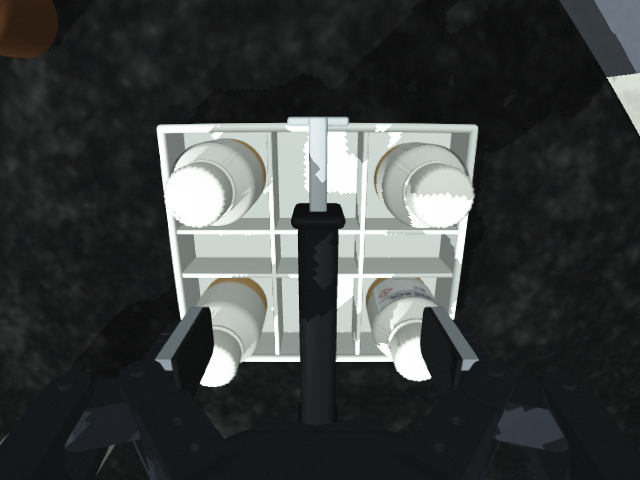

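```bash
python3 -m crank '[-1,0,0,0.002,0,0,0, 1,0,0,0,0,0,0, 1,0,0,0,0,0,0, 1,0,0,0,0,0,0, 1,0,0,0,0,0,0, 1,0,0,0,0,0,0, 1,0,0,0,0,0,0, 1,0,0,0,0,0,0]' 80
python3 -m crank '[1,0,0,0,0,0,0, 1,0,0,0,0,0,0, 1,0,0,0,0,0,0]'
python3 - <<'E'
from h import *
to(C2W(0,0,.111),-.741+np.pi)
d=save('wrist','pics/wrist14.png')
E
```

```text
clock: 19.6
ee_pos: [0.5039, -0.0411, 0.1115]
tcp_rot: [-1.267, 2.875, 0.0]
ft_force: [-0.6, 1.4, 3.6]
grip_width: 0.151
clock: 19.9
ee_pos: [0.5039, -0.0411, 0.1115]
tcp_rot: [-1.267, 2.875, 0.0]
ft_force: [-1.9, 1.0, 5.4]
grip_width: 0.149
clk 19.9 pos [ 0.5039 -0.0411  0.1115] F [-1.9  1.   5.4] w 0.149
turn [0.0002 0.0001 0.0006] shift now [0.0007 0.0006 0.0005] shift after turn [0.0007 0.0006 0.0005]
```

View pics/wrist14.png

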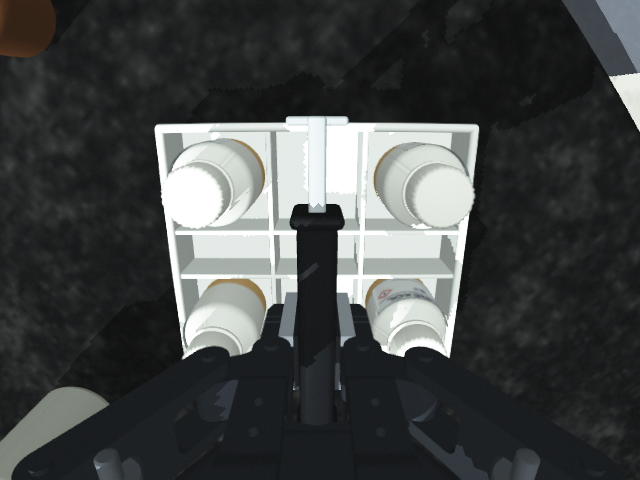

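Handle gripped: the width is 0.149, about 13 mm on a 14 mm grip. Lifting gently.

```bash
python3 -m crank '[1,0,0,-0.002,0,0,0, 1,0,0,-0.004,0,0,0, 1,0,0,-0.006,0,0,0, 1,0,0,-0.008,0,0,0, 1,0,0,-0.01,0,0,0, 1,0,0,-0.01,0,0,0, 1,0,0,-0.01,0,0,0, 1,0,0,-0.01,0,0,0]' 80
python3 -m crank '[1,0,0,-0.01,0,0,0, 1,0,0,-0.01,0,0,0, 1,0,0,-0.01,0,0,0, 1,0,0,-0.01,0,0,0, 1,0,0,-0.008,0,0,0, 1,0,0,-0.006,0,0,0, 1,0,0,-0.004,0,0,0, 1,0,0,-0.002,0,0,0]'
python3 -m crank '[1,0,0,0,0,0,0, 1,0,0,0,0,0,0, 1,0,0,0,0,0,0, 1,0,0,0,0,0,0, 1,0,0,0,0,0,0, 1,0,0,0,0,0,0, 1,0,0,0,0,0,0, 1,0,0,0,0,0,0]'
python3 - <<'E'
from h import *
to(C2W(0,0,.23),-.741+np.pi)
s=observe();print(s['ft_torque'].round(2),abs(s['joint_vel']).max())
for n in('side','wrist'):save(n,f'pics/{n}15.png')
i=cv2.imread('pics/side15.png')[130:330,240:460]
cv2.imwrite('pics/s15c.png',cv2.resize(i,None,fx=3,fy=3,interpolation=cv2.INTER_CUBIC))
E
```

```text
clock: 20.75
ee_pos: [0.504, -0.0414, 0.1724]
tcp_rot: [-1.267, 2.875, -0.0]
ft_force: [0.1, 0.4, -8.3]
grip_width: 0.152
clock: 21.55
ee_pos: [0.504, -0.0414, 0.2316]
tcp_rot: [-1.267, 2.875, -0.0]
ft_force: [-0.8, -0.4, -8.5]
grip_width: 0.148
clock: 22.35
ee_pos: [0.504, -0.0413, 0.2313]
tcp_rot: [-1.267, 2.875, 0.0]
ft_force: [0.3, 0.2, -8.7]
grip_width: 0.148
clk 22.35 pos [ 0.504  -0.0413  0.2313] F [ 0.3  0.2 -8.7] w 0.148
turn [0.0001 0.0001 0.0002] shift now [0.0006 0.0009 0.0013] shift after turn [0.0006 0.0009 0.0013]
[-0.01  0.02 -0.05] 0.004413393714378412
```

View pics/s15c.png

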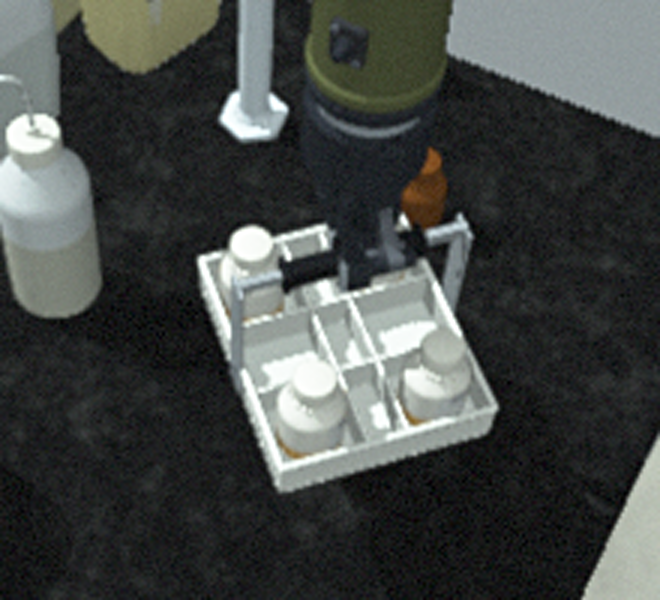

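View pics/wrist15.png

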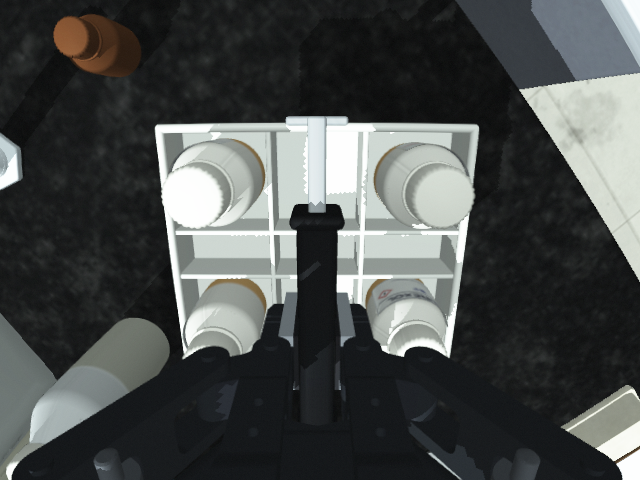

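The carrier hangs level. Its corners and caps sit at the same wrist-view pixels as before the lift (rim corners (157,127) and (477,127)), so nothing slipped. Handing in.

Run:
```python
from bench import close_job,observe
print(close_job())
```

```text
the job is handed in; nothing more can be done
None
```

I put the two loose white bottles into the empty pockets, A in pocket_1 and B in pocket_2, gripping each by its cap and letting go. I then took the full carrier by the middle of its handle, lifted it about 12 cm straight up, and handed the job in at 22 s of the 72 s allowed. I left the brown look-alike alone.

**Last checks:**
- **Load:** the wrist force was 8.7 N downward, which fits the full carrier. The grip held steady at about 13 mm opening on the 14 mm handle.
- **Stillness:** the arm was still, with joint speeds under 0.005 rad/s. The wrist picture of the carrier and bottles looked the same before and after the lift, so I saw no slip or tilt.
- **Bottles:** the side view just before the lift showed all four bottles upright in their pockets. After the lift, the gripper partly hid one bottle in the side view and the two nearest it in the wrist view.
- **Bystanders:** the last side and wrist pictures show nothing displaced among the items in view. I took no final top view, so the flask and the dark bottle were not checked at the end.

**Disagreements:** the wrist camera put the carrier about 2 mm from where the top camera did, so I allowed about 1 mm for it. Closing on each cap briefly pushed up on the tool with 6–7 N, probably from the pads swinging forward onto the bottle's shoulder; it went away on lifting.

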